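# Draw a rod out of its sleeve and park both round parts on their sloping rests

### The arm

A 7-joint arm with a two-finger parallel gripper is mounted at the origin on a cart in front of the work surface, level with it; the furniture and walls round the work are solid. World frame = base frame: x ahead of the robot, y to its left, z up, the work surface at z = 0. Lengths are in m, angles in degrees, forces in N, time in s.
With the tool pointing down it reaches from about 0.425 to 0.875 m from the base axis. Payload 4.7 kg.
Tool frame: the origin (TCP) lies between the finger pads; the fingertips stand env.tip_reach ahead of it and the grasp point (between the pads) lies 2 mm behind it (env.tip_reach is the distance from the TCP to the fingertips, in m); z points along the fingers, y is the line along which they close (so a half turn about z gives the same grasp; the last joint's range is limited). The gripper opens to 87 mm and grips with 3 to 60 N. Pads are 19 mm wide; open, the fingers measure 117 mm over their backs; the gripper's body (75 mm by 190 mm) begins 51 mm behind the grasp point.
Start: joints at [72.943, 18.392, -4.016, 83.108, 1.295, 78.541, -3.26], TCP at [0.199, -0.619, 0.24] pointing down, gripper open.
Joint ranges: [-163.93, 163.93], [-17.29, 119.83], [-79.2, 71.16], [3.27, 140.29], [-89.18, 269.18], [5.43, 117.66], [-154.24, 154.24]. Speed limits (degrees/s): [147.25, 147.25, 180, 180, 180, 180, 180].

### API

Orientations are given as [roll, pitch, yaw] about the fixed x, y, z axes, in that order (R = Rz(yaw) Ry(pitch) Rx(roll)).
In Python, from cell import env, camrig, job gives the robot as it stands (env), with the cameras (camrig) and the job (job).
- The arm moves only by the tool steer_hand, called after "Request:" as a command line: name --argument value ..., lists and objects as JSON in quotes. Schema: {"type":"object","properties":{"deltas":{"type":"array","items":{"type":"object","properties":{"tx":{"type":"number"},"ty":{"type":"number"},"tz":{"type":"number"},"spin":{"type":"number"},"jaw":{"type":"number"}},"additionalProperties":false,"required":["jaw"]},"minItems":1,"maxItems":8},"squeeze":{"type":"number"},"only":{"type":"string"},"quiet":{"type":"boolean"},"lines":{"type":"string"}},"required":["deltas"],"additionalProperties":false}. deltas is a list of rows, 1 to 8 of them, each an object with the fields tx, ty, tz (the shift in normalised numbers (1 is 1 m)), spin (a turn about the tool's z in a scale on which 1.0 is pi rad), jaw (the finger opening in m); a field left out counts as zero (the opening has to be given); each row is the pose to reach, as a shift and turn from the pose commanded when the call began, along the tool's axes at that moment; what a row does not reach only later rows make up. A row lasts 1/12 s, in which the tool goes at most 0.0417 m and 7.16 degrees, less where a joint would pass 70% of its speed; a pose out of reach is approached as far as the arm can. The fingers move at their own pace and stop on an object; squeeze is the grip in N (left out, the last holds). Time passes only in rows, so rows that do not move let the fingers close. The tool returns the time, the measured TCP pose, the force, the opening and the grip force at its end. only (a regular expression) keeps the lines of the reply that match it, lines (a string "A,B") keeps lines A to B, and quiet returns only ok. No shift or turn number may pass 1 either way. Input that does not fit is refused with a message, and nothing moves.
- env.get_obs(): the state, without advancing time (a new reading comes with each control period).
- camrig.read_camera(name): name is "scene" or "top" or "wrist"; returns a dict with "color" (400x640x3 uint8, blue, green, red), "fx", "fy", "cx", "cy" (pixels), "dist" ([k1, k2, p1, p2, k3] as OpenCV has them; the pictures are not rectified), "world_from_camera" (4x4, takes a point from camera to world coordinates). Camera axes: x right, y down, z forward; pixel columns grow to the right and rows downward; lengths in m; the calibration is good to about 2 mm. A picture is of the moment at which its call begins. There is no depth.
- job.sign_off(): hands the job in; it is judged then, once.
The state is a dict: "time_s": time; "qpos": joint angles; "joint_velocities": joint speeds; "effort": joint torques, N m; "tool_pos": TCP position; "tool_rot": TCP orientation; "force": force on the tool from outside, world axes, zero at the start; "wrist_torque": the same for the moment, N m; "grip_width": finger opening in m; "grasp_force": force on a finger pad.
Only numpy, scipy, OpenCV 4.12 (cv2) and the standard library are available. Lean on these libraries where they do the work, as an engineer would, in place of code of your own. Each camera call takes 0.05 s, during which the arm holds its last target. There are 200 camera calls.

### The job

Draw the round rod lengthwise out of the metal sleeve while the sleeve stays lying in its cradle, and lay the rod on the long narrow sloping rest; then lay the sleeve on the short deep sloping rest. Both are round and roll: lay each one gently, parallel to the lip and between the end cheeks, so that it ends lying still against the lip. Neither part may get on to the bench, and leave the tape measure and the screwdriver where they are.

Things in the scene. Friction and masses are not known exactly. Their poses are not given: they have to be found in the camera images.
- cradle: dark steel cradle, fixed. Origin: centre of its underside, below the sleeve's middle; z up. Base 70 mm (x), y -95 to +55 mm, 10 thick. A V saddle (44 wide, 29 high, 80 long) holds the sleeve along y, axis 42 mm above the bench. At y = -46 to -55 two fork posts (12 wide, 28 apart, 54 high) stop the sleeve's end but let the rod pass between. Two low stops, 29 high, at the +y end.
- sleeve: plain steel tube, 44 mm outside, 30 mm bore, 90 mm long, about 0.22 kg, a fine dark line round it near each end. Origin: on its axis at mid-length; its axis is y (x and z turn as it rolls). It starts lying in the cradle's saddle, its middle over the cradle's origin, its y along the cradle's y.
- rod: plain aluminium rod, 20 mm thick, 150 mm long, about 0.13 kg. Origin: on its axis at mid-length; its axis is y. It starts loose on the bottom of the sleeve's bore, axis 37 mm above the bench, y along the cradle's y, and sticks out through the fork; its free end is near y = -110 mm in the cradle's frame. Drawn along the cradle's -y it clears the sleeve after 90 mm, the fork after 100 mm.
- long_rest: long narrow plywood rest for the rod, fixed; 80 mm (x) by 190 (y). Origin: centre of its underside, z up. The deck slopes 8 degrees down towards -x (its top is 18 mm above the bench at x = 0); there a lip 6 mm thick stands 7 mm above it. Cheeks at the y ends, 174 mm apart, stand 14 mm above the deck. The +x side is open. A round part laid along y rolls down to the lip.
- short_rest: short deep plywood rest for the sleeve, fixed; 110 mm (x) by 125 (y). Origin: centre of its underside, z up. The deck slopes 8 degrees down towards -x (its top is 20 mm above the bench at x = 0); there a lip 6 mm thick stands 10 mm above it. Cheeks at the y ends, 109 mm apart, stand 14 mm above the deck. The +x side is open. A round part laid along y rolls down to the lip.
- long_rest_seat (a point): the point where the axis of the rod passes at its middle when it lies on this rest, rolled down against the lip and midway between the cheeks: in the rest's frame at (-25.2, 0, 24.3) mm. It has the rest's axes.
- short_rest_seat (a point): the point where the axis of the sleeve passes at its middle when it lies on this rest, rolled down against the lip and midway between the cheeks: in the rest's frame at (-29.8, 0, 37.9) mm. It has the rest's axes.
- tape_measure: green tape measure standing between the two rests, 36 x 68 x 62 mm, loose; origin at the centre of its underside. To be left alone.
- screwdriver: yellow-handled screwdriver, 169 mm long, 29 mm high, lying on the bench near the cradle, loose; origin at the centre of its underside. To be left alone.

How it is judged (in metres and radians):
On the way, in this order (a step that is already met when the one before it is completed fails the run):
1. the rod is drawn right out of the sleeve (their middles at least 122 mm apart) while the sleeve still lies in the cradle (within 10 mm of its place) (distance between rod and sleeve above 0.122 m and x of sleeve in the frame of cradle between -0.01 and 0.01 m and y of sleeve in the frame of cradle between -0.01 and 0.01 m and z of sleeve in the frame of cradle between 0.035 and 0.052 m), for 0.1 s.
2. the rod lies still against the lip of the long rest (x of rod in the frame of long_rest_seat between -0.006 and 0.006 m and y of rod in the frame of long_rest_seat between -0.015 and 0.015 m and z of rod in the frame of long_rest_seat between -0.004 and 0.004 m and angle between the y axis of rod and the y axis of long_rest, either way round below 0.08 rad and linear speed of rod below 0.02 m/s), for 0.2 s.
At the end, for the whole second after the job is handed in: The rod lies still on the long rest and the sleeve lies still on the short rest, each rolled down against the lip: its middle within 6 mm of the rest's seat point along x, 15 mm along y and 4 mm in height, its axis within 0.08 rad of the rest's y axis, slower than 0.02 m/s, and both released (all of step 2 and x of sleeve in the frame of short_rest_seat between -0.006 and 0.006 m and y of sleeve in the frame of short_rest_seat between -0.015 and 0.015 m and z of sleeve in the frame of short_rest_seat between -0.004 and 0.004 m and angle between the y axis of sleeve and the y axis of short_rest, either way round below 0.08 rad and linear speed of sleeve below 0.02 m/s); the robot touches nothing.
It fails at once if the rod comes down on the bench (its middle lower than 16 mm) (height (world z) of rod below 0.016 m).
It fails at once if the sleeve comes down on the bench (its middle lower than 28 mm) (height (world z) of sleeve below 0.028 m).
It fails at once if the rod is dropped or thrown on to its rest (it moves faster than 0.6 m/s there) (horizontal distance between rod and long_rest_seat below 0.07 m and z of rod in the frame of long_rest_seat below 0.025 m and linear speed of rod above 0.6 m/s).
It fails at once if the sleeve is dropped or thrown on to its rest (it moves faster than 0.6 m/s there) (horizontal distance between sleeve and short_rest_seat below 0.07 m and z of sleeve in the frame of short_rest_seat below 0.025 m and linear speed of sleeve above 0.6 m/s).
It fails at once if the tape measure or the screwdriver is pushed more than 3 cm out of its place (distance of any of tape_measure, screwdriver from where it was at the start of the episode above 0.03 m).
It also fails if it takes over 67 s, if anything falls off the work surface, if the arm or the gripper's body presses on something with over 40 N, if the wrist force passes 120 N, or if a joint passes its speed limit or range.

## Working session

There is one attempt and no reset: what is moved stays moved. The work goes in short steps, Python scripts to look and compute and a tool call to move; the robot and the scene stay as the last step left them, time stands still between calls to the robot, and variables do not carry over. Pictures are saved under pics/ and viewed, at most 10 in all, crops included, and the job is handed in when it is done.

```bash
ls; mkdir -p pics
```

Run:
```python
from cell import env, camrig, job
import cv2
o=env.get_obs();print(o['time_s'],o['tool_pos'],o['tool_rot'],o['grip_width'],env.tip_reach)
for n in ('scene','top'):
    c=camrig.read_camera(n);cv2.imwrite(f'pics/{n}0.png',c['color']);print(n,c['fx'],c['fy'],c['cx'],c['cy'],c['dist'],c['world_from_camera'])
```

```text
cell.py
pics
0.0 [ 0.19916483 -0.61817198  0.23847248] [-1.79890222e+02  7.23133174e-03  1.78664048e+01] 0.08690990554167714 0.017
scene 410.951381988965 410.951381988965 321.1463941469485 207.76128522751117 [-0.06437587  0.          0.          0.          0.        ] [[-0.8157809  -0.38431476  0.43220793  0.16115365]
 [-0.57828447  0.55416808 -0.59873601  0.51192639]
 [-0.00941275 -0.73837654 -0.67432299  0.63673927]
 [ 0.          0.          0.          1.        ]]
top 475.01233605369043 475.01233605369043 316.9481731970655 199.9147226877255 [-0.08461154  0.          0.          0.          0.        ] [[ 0.27251674 -0.9374719   0.21652034  0.30888061]
 [-0.96213002 -0.26403321  0.06776647 -0.06668005]
 [-0.0063606  -0.22678822 -0.97392333  1.01949746]
 [ 0.          0.          0.          1.        ]]
```

View pics/top0.png

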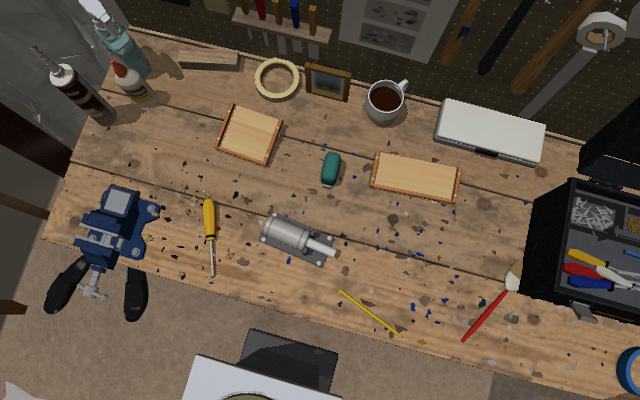

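View pics/scene0.png

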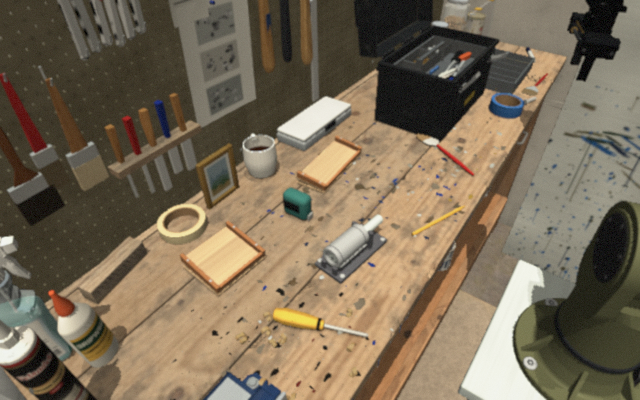

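The top view shows the short rest near (250,134), the long rest near (415,177), the tape near (331,168), the cradle near (297,240) with the rod pointing right to (335,252), and the screwdriver at (210,235). I'll enlarge both views.

Run:
```python
import cv2
a=cv2.imread('pics/top0.png');cv2.imwrite('pics/topc.png',cv2.resize(a[95:275,210:470],None,fx=3,fy=3,interpolation=cv2.INTER_CUBIC))
a=cv2.imread('pics/scene0.png');cv2.imwrite('pics/scenec.png',cv2.resize(a[130:300,170:400],None,fx=3.4,fy=3.4,interpolation=cv2.INTER_CUBIC))
```

```text
(no output)
```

View pics/topc.png

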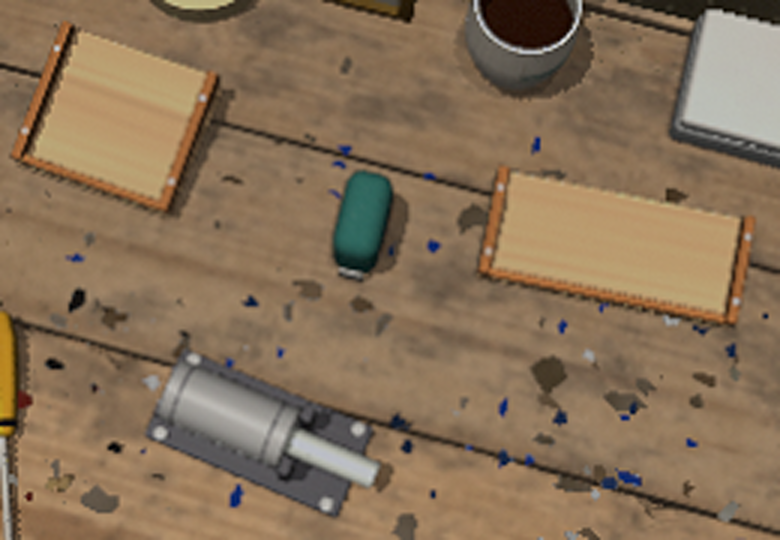

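View pics/scenec.png

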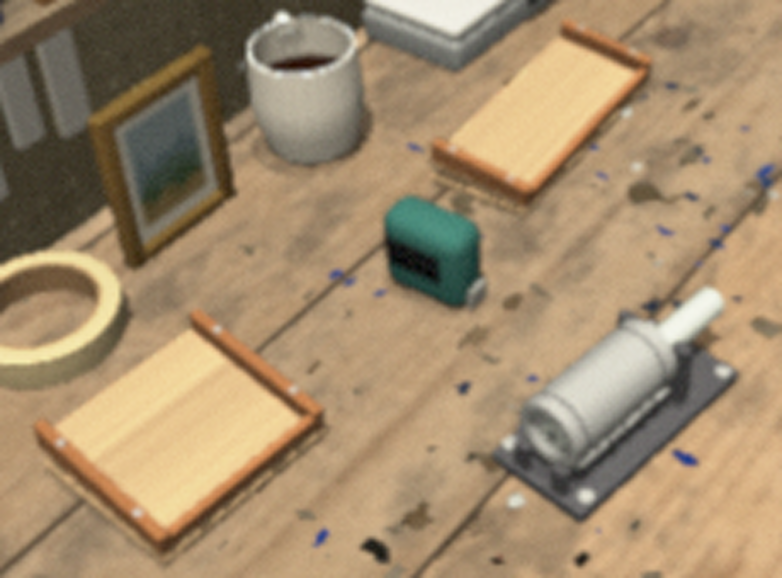

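The crops show both lips on the robot side (bottom in the top view) and the rod leaving the cradle to the right (−y). I'll fit poses from the corners read in both crops and overlay the models.

Create h.py:
```python
import numpy as np,cv2
from scipy.optimize import least_squares
CAM={'scene':(410.951381988965,321.1463941469485,207.76128522751117,-0.06437587,[[-0.8157809,-0.38431476,0.43220793,0.16115365],[-0.57828447,0.55416808,-0.59873601,0.51192639],[-0.00941275,-0.73837654,-0.67432299,0.63673927],[0,0,0,1]]),
'top':(475.01233605369043,316.9481731970655,199.9147226877255,-0.08461154,[[0.27251674,-0.9374719,0.21652034,0.30888061],[-0.96213002,-0.26403321,0.06776647,-0.06668005],[-0.0063606,-0.22678822,-0.97392333,1.01949746],[0,0,0,1]])}
CROP={'top':(210,95,3.),'scene':(170,130,3.4)}
def proj(n,P):
    f,cx,cy,k,T=CAM[n];I=np.linalg.inv(np.array(T))
    r,_=cv2.Rodrigues(I[:3,:3])
    p=cv2.projectPoints(np.array(P,float).reshape(-1,3),r,I[:3,3],np.array([[f,0,cx],[0,f,cy],[0,0,1]]),np.array([k,0,0,0,0]))[0].reshape(-1,2)
    x,y,s=CROP[n];return (p-[x,y]+.5)*s-.5
def world(q,L):
    c,s=np.cos(q[2]),np.sin(q[2]);L=np.array(L,float).reshape(-1,3)/1000
    return np.c_[q[0]+c*L[:,0]-s*L[:,1],q[1]+s*L[:,0]+c*L[:,1],L[:,2]]
def fit(obs,q0):
    f=lambda q:np.concatenate([(proj(n,world(q,L))-np.array(px)).ravel() for n,L,px in obs])
    r=least_squares(f,q0,loss='soft_l1',f_scale=4,x_scale=[.1,.1,.1]);return r.x,f(r.x).reshape(-1,2)
```

Create fit0.py:
```python
from h import *
t8=np.tan(np.radians(8))
def rest(X,Y,z0):
    z=lambda x:z0+x*t8+14
    return [[X,Y,z(X)],[X,-Y,z(X)],[-X,-Y,z(-X)],[-X,Y,z(-X)]]
L=rest(40,95,18);S=rest(55,62.5,20)
B=[[35,55,10],[35,-95,10],[-35,-95,10],[-35,55,10]]
obs={'long':[('top',L,[(503,168),(752,218),(737,318),(484,268)]),('scene',L,[(437,143),(567,23),(650,62),(528,195)])],
'short':[('top',S,[(68,23),(217,75),(167,205),(15,155)]),('scene',S,[(40,425),(195,313),(322,412),(165,545)])],
'cradle':[('top',B+[[0,-110,37]],[(190,352),(373,428),(337,513),(148,435),(373,473)]),('scene',[B[0],B[2],B[3],[0,-110,37],[0,45,42]],[(497,455),(735,372),(580,512),(712,298),(552,430)])]}
im={n:cv2.imread(f'pics/{n}c.png') for n in CROP}
for k,o in obs.items():
    q,r=fit(o,[.6,-.2,-.2]);print(k,np.round(q[:2],4),np.round(np.degrees(q[2]),2));print(np.round(r,0).tolist())
    M={'long':[L,[[40,87,23.6],[40,-87,23.6],[-35,-87,20],[-35,87,20]]],'short':[S,[[55,54.5,27.7],[55,-54.5,27.7],[-49,-54.5,23],[-49,54.5,23]]],'cradle':[B,[[22,45,42],[22,-45,42],[-22,-45,42],[-22,45,42]],[[10,-40,37],[10,-110,37],[-10,-110,37],[-10,-40,37]]]}[k]
    for n in im:
        for p in M: cv2.polylines(im[n],[np.round(proj(n,world(q,p))).astype(int)],True,(255,0,255),1,cv2.LINE_AA)
for n in im: cv2.imwrite(f'pics/{n}o.png',im[n])
```

```bash
python3 fit0.py
```

```text
long [ 0.6359 -0.1889] 4.21
[[-5.0, -1.0], [4.0, -1.0], [-0.0, 8.0], [-7.0, 7.0], [-7.0, -1.0], [-3.0, -7.0], [3.0, -5.0], [0.0, -4.0]]
short [0.6315 0.1912] -3.96
[[-6.0, -2.0], [1.0, -2.0], [-1.0, 9.0], [-6.0, 5.0], [-8.0, 0.0], [3.0, -7.0], [5.0, -5.0], [-3.0, -3.0]]
cradle [0.4417 0.0429] -6.8
[[-6.0, -4.0], [2.0, -1.0], [1.0, 5.0], [-4.0, 2.0], [5.0, 3.0], [-7.0, -5.0], [4.0, -4.0], [2.0, 2.0], [-1.0, -1.0], [-5.0, 4.0]]
```

View pics/topo.png

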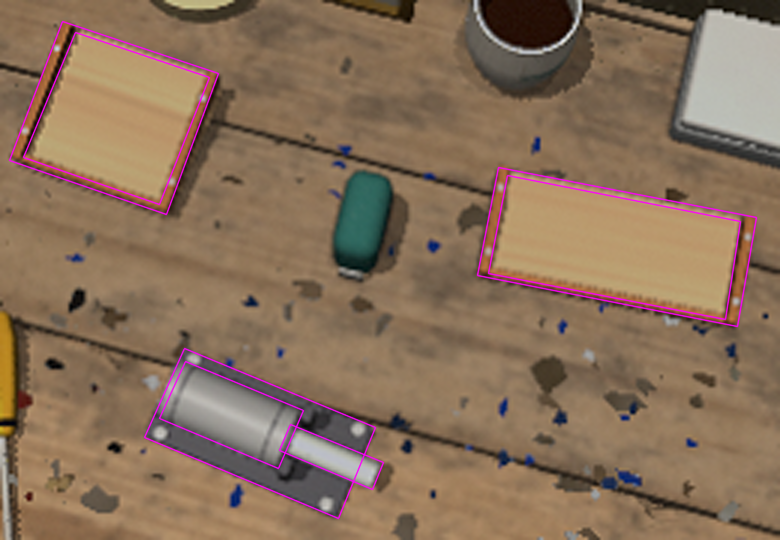

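The overlay matches to about 2 mm. Cradle is at (0.442, 0.043, −6.8°), long rest (0.636, −0.189, 4.2°), short rest (0.632, 0.191, −4.0°). Next, go above the rod.

Create d.py:
```python
# usage: d.py frame x y z(mm, frame coordinates; z world)  -> shift and turn in tool axes
import sys
from h import *
from cell import env, camrig, job
from scipy.spatial.transform import Rotation as R
Q={'c':[.4417,.0429,np.radians(-6.8)],'l':[.6359,-.1889,np.radians(4.21)],'s':[.6315,.1912,np.radians(-3.96)]}
o=env.get_obs();q=Q[sys.argv[1]];T=world(q,[[float(v) for v in sys.argv[2:5]]])[0]
Rt=R.from_euler('xyz',o['tool_rot'],degrees=True)
d=Rt.inv().apply(T-o['tool_pos'])
print('shift',np.round(d,4),'turn',round((o['tool_rot'][2]-(90+np.degrees(q[2]))+180)%360-180,2),'t',round(o['time_s'],2),'grip',round(float(o['grip_width']),4))
a=world(q,[[0,0,0]])[0];c,s=np.cos(q[2]),np.sin(q[2]);e=np.array(o['tool_pos'])-a
print('now in frame mm',np.round(1000*np.array([c*e[0]+s*e[1],-s*e[0]+c*e[1],e[2]]),1),np.round(o['tool_rot'],1), 'F',np.round(o['force'],1))
```

```bash
python3 d.py c 0 -75 120
```

```text
shift [ 0.4024 -0.4865  0.1194] turn -65.33 t 0.1 grip 0.0868
now in frame mm [-162.5 -685.2  238.6] [-179.9    0.    17.9] F [ 0.1  0.6 -0.3]
```

The rows are not in the units I measure in: turns go in shares of pi rad. I convert before sending: -33 degrees is -0.1833.

Request:
steer_hand --deltas '[{"tx":0.2, "ty":-0.24, "spin":-0.1833, "jaw":0.06}, {"tx":0.2, "ty":-0.24, "spin":-0.1833, "jaw":0.06}, {"tx":0.2, "ty":-0.24, "spin":-0.1833, "jaw":0.06}, {"tx":0.2, "ty":-0.24, "spin":-0.1833, "jaw":0.06}, {"tx":0.2, "ty":-0.24, "spin":-0.1833, "jaw":0.06}, {"tx":0.2, "ty":-0.24, "spin":-0.1833, "jaw":0.06}, {"tx":0.2, "ty":-0.24, "spin":-0.1833, "jaw":0.06}, {"tx":0.2, "ty":-0.24, "spin":-0.1833, "jaw":0.06}]'

```text
time_s: 0.77
tool_pos: [0.3181, -0.3238, 0.2393]
tool_rot: [-179.9, -0.1, 51.2]
force: [0.2, 0.4, -0.1]
grip_width: 0.0602
grasp_force: 0.0
```

```bash
python3 d.py c 0 -75 120
```

```text
shift [ 0.2995 -0.0937  0.1197] turn -32.03 t 0.77 grip 0.0602
now in frame mm [ -79.4 -378.7  239.3] [-1.799e+02 -1.000e-01  5.120e+01] F [ 0.2  0.4 -0.1]
```

Converted, -32 degrees is -0.1778.

Request:
steer_hand --deltas '[{"tx":0.2995, "ty":-0.0937, "tz":0.08, "spin":-0.1778, "jaw":0.06}, {"tx":0.2995, "ty":-0.0937, "tz":0.08, "spin":-0.1778, "jaw":0.06}, {"tx":0.2995, "ty":-0.0937, "tz":0.08, "spin":-0.1778, "jaw":0.06}, {"tx":0.2995, "ty":-0.0937, "tz":0.08, "spin":-0.1778, "jaw":0.06}, {"tx":0.2995, "ty":-0.0937, "tz":0.08, "spin":-0.1778, "jaw":0.06}, {"tx":0.2995, "ty":-0.0937, "tz":0.08, "spin":-0.1778, "jaw":0.06}, {"tx":0.2995, "ty":-0.0937, "tz":0.08, "spin":-0.1778, "jaw":0.06}, {"tx":0.2995, "ty":-0.0937, "tz":0.08, "spin":-0.1778, "jaw":0.06}]'

```text
time_s: 1.43
tool_pos: [0.4326, -0.0341, 0.1589]
tool_rot: [180.0, -0.0, 83.0]
force: [0.1, -0.3, 0.2]
grip_width: 0.0601
grasp_force: 0.0
```

Request:
steer_hand --deltas '[{"jaw":0.06}, {"jaw":0.06}, {"jaw":0.06}]'

```text
time_s: 1.68
tool_pos: [0.432, -0.0382, 0.1593]
tool_rot: [-180.0, 0.0, 82.8]
force: [0.8, 0.3, -0.1]
grip_width: 0.0599
grasp_force: 0.0
```

```bash
python3 d.py c 0 -75 46
```

Run:
```python
from cell import env, camrig, job
import cv2
c=camrig.read_camera('wrist');cv2.imwrite('pics/w1.png',c['color']);print(c['fx'],c['cx'],c['cy'],c['dist'],c['world_from_camera'].tolist())
```

```text
shift [0.0067 0.     0.1133] turn -0.35 t 1.68 grip 0.0599
now in frame mm [  0.  -81.7 159.3] [-180.     0.    82.8] F [ 0.8  0.3 -0.1]
314.7418799365232 318.34562582665814 193.14845346718704 [-0.05255941  0.          0.          0.          0.        ] [[0.9922141048645364, -0.11904631504285731, -0.03659432992390732, 0.4424066989782905], [-0.12454327343763341, -0.9475194480632755, -0.2944416216897694, 0.043436707431644246], [0.0003783507656640398, 0.2967067077377577, -0.9549685787679693, 0.30462534305061706], [0.0, 0.0, 0.0, 1.0]]
```

View pics/w1.png

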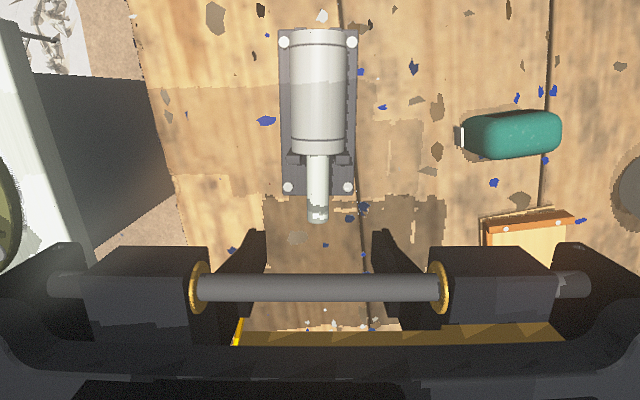

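The wrist view shows the rod straight below: its end is at (317,217), the sleeve spans x 292–347, and the tape is at (515,135). Check it against the fit.

Create wp.py:
```python
import sys
from h import *
T=np.array([[0.9922141048645364,-0.11904631504285731,-0.03659432992390732,0.4424066989782905],[-0.12454327343763341,-0.9475194480632755,-0.2944416216897694,0.043436707431644246],[0.0003783507656640398,0.2967067077377577,-0.9549685787679693,0.30462534305061706]])
K=np.array([[314.742,0,318.346],[0,314.742,193.148],[0,0,1.]])
q=[.4417,.0429,np.radians(-6.8)]
for u,v,z in [(317,215,.037),(317,160,.047),(284,42,.010),(353,42,.010),(288,187,.010),(348,187,.010),(293,35,.042),(347,35,.042),(292,150,.042),(344,150,.042)]:
    p=cv2.undistortPoints(np.array([[[u,v]]],float),K,np.array([-.05256,0,0,0]))[0,0]
    r=T[:,:3]@[p[0],p[1],1];w=T[:,3]+r*(z-T[2,3])/r[2]
    e=w-[q[0],q[1],0];c,s=np.cos(q[2]),np.sin(q[2]);print(u,v,np.round(1000*np.array([c*e[0]+s*e[1],-s*e[0]+c*e[1]]),1))
```

```bash
python3 wp.py; python3 d.py c 0 -75 46
```

```text
317 215 [  -1.1 -103.4]
317 160 [ -0.7 -50.6]
284 42 [-28.6  45.8]
353 42 [30.9 45.5]
288 187 [-29.4 -84.5]
348 187 [ 29.1 -84.8]
293 35 [-18.4  45.8]
347 35 [22.9 45.6]
292 150 [-21.6 -42.9]
344 150 [ 22.  -43.2]
shift [ 7.300e-03 -1.000e-04  1.135e-01] turn -0.45 t 1.73 grip 0.0601
now in frame mm [ 1.000e-01 -8.230e+01  1.595e+02] [-180.     0.    82.8] F [-0.  -0.1 -0.3]
```

The fit is good to about 1 mm. Descend to the rod, with the TCP 9 mm above its axis.

Converted, -0.4 degrees is -0.0022.

Request:
steer_hand --deltas '[{"tx":0.0073, "tz":0.04, "spin":-0.0022, "jaw":0.06}, {"tx":0.0073, "tz":0.08, "spin":-0.0022, "jaw":0.06}, {"tx":0.0073, "tz":0.1, "spin":-0.0022, "jaw":0.06}, {"tx":0.0073, "tz":0.1135, "spin":-0.0022, "jaw":0.06}, {"tx":0.0073, "tz":0.1135, "spin":-0.0022, "jaw":0.06}, {"tx":0.0073, "tz":0.1135, "spin":-0.0022, "jaw":0.06}, {"tx":0.0073, "tz":0.1135, "spin":-0.0022, "jaw":0.06}]'

```text
time_s: 2.32
tool_pos: [0.4342, -0.0312, 0.0471]
tool_rot: [179.9, 0.0, 83.2]
force: [-0.2, -0.3, 1.1]
grip_width: 0.06
grasp_force: 0.0
```

```bash
python3 d.py c 0 -75 46
```

```text
shift [-0.0005 -0.0013  0.0011] turn -0.04 t 2.32 grip 0.06
now in frame mm [  1.3 -74.5  47.1] [179.9   0.   83.2] F [-0.2 -0.3  1.1]
```

Request:
steer_hand --deltas '[{"ty":-0.001, "tz":0.001, "jaw":0.03}, {"ty":-0.001, "tz":0.001, "jaw":0.01}, {"ty":-0.001, "tz":0.001, "jaw":0}, {"ty":-0.001, "tz":0.001, "jaw":0}, {"ty":-0.001, "tz":0.001, "jaw":0}, {"ty":-0.001, "tz":0.001, "jaw":0}, {"ty":-0.001, "tz":0.001, "jaw":0}, {"ty":-0.001, "tz":0.001, "jaw":0}]' --squeeze 45

```text
time_s: 2.98
tool_pos: [0.4324, -0.0301, 0.045]
tool_rot: [180.0, 0.0, 83.3]
force: [-0.2, -0.5, 0.6]
grip_width: 0.0186
grasp_force: 45.0
```

Request:
steer_hand --deltas '[{"tz":-0.001, "jaw":0}, {"tz":-0.002, "jaw":0}, {"tz":-0.003, "jaw":0}, {"tz":-0.003, "jaw":0}, {"tz":-0.003, "jaw":0}]'

```text
time_s: 3.4
tool_pos: [0.4323, -0.0301, 0.048]
tool_rot: [-180.0, 0.0, 83.3]
force: [0.7, -0.3, -1.4]
grip_width: 0.0189
grasp_force: 45.0
```

```bash
python3 d.py c 0 -180 49
```

```text
shift [-0.1064  0.0005 -0.0009] turn 0.07 t 3.4 grip 0.0189
now in frame mm [ -0.7 -73.6  48. ] [-180.     0.    83.3] F [ 0.7 -0.3 -1.4]
```

Request:
steer_hand --deltas '[{"tx":-0.02, "jaw":0}, {"tx":-0.04, "jaw":0}, {"tx":-0.06, "jaw":0}, {"tx":-0.08, "jaw":0}, {"tx":-0.1, "jaw":0}, {"tx":-0.115, "jaw":0}, {"tx":-0.125, "jaw":0}, {"tx":-0.125, "jaw":0}]'

```text
time_s: 4.07
tool_pos: [0.4173, -0.1563, 0.048]
tool_rot: [-180.0, 0.0, 83.1]
force: [-1.0, 0.2, -1.6]
grip_width: 0.0188
grasp_force: 45.0
```

Request:
steer_hand --deltas '[{"jaw":0}, {"jaw":0}, {"jaw":0}]'

```text
time_s: 4.32
tool_pos: [0.4179, -0.153, 0.048]
tool_rot: [-180.0, -0.0, 83.4]
force: [-0.2, 0.4, -1.3]
grip_width: 0.0188
grasp_force: 45.0
```

```bash
python3 d.py l 0 0 120;  python3 - <<'E'
from cell import env, camrig, job
import cv2
a=camrig.read_camera('top')['color'];cv2.imwrite('pics/t2.png',cv2.resize(a[95:275,210:470],None,fx=3,fy=3,interpolation=cv2.INTER_CUBIC))
b=camrig.read_camera('wrist')['color'];b=cv2.resize(b,None,fx=.8,fy=.8)
s=camrig.read_camera('scene')['color'][130:300,170:400];s=cv2.resize(s,None,fx=2,fy=2)
import numpy as np
m=np.zeros((600,780,3),np.uint8);m[:320,:512]=b;m[:s.shape[0]-0 if 0 else 340,320:780]=s if 0 else m[:340,320:780]
t=cv2.resize(a[95:275,210:470],None,fx=1.5,fy=1.5)
m[325:325+270,:390]=t;m[325:325+275,390:780]=cv2.resize(s,(390,275))
cv2.imwrite('pics/m2.png',m)
E
```

```text
shift [-0.0105  0.2207 -0.072 ] turn -10.83 t 4.32 grip 0.0188
now in frame mm [-214.8   51.8   48. ] [-180.    -0.    83.4] F [-0.2  0.4 -1.3]
```

View pics/m2.png

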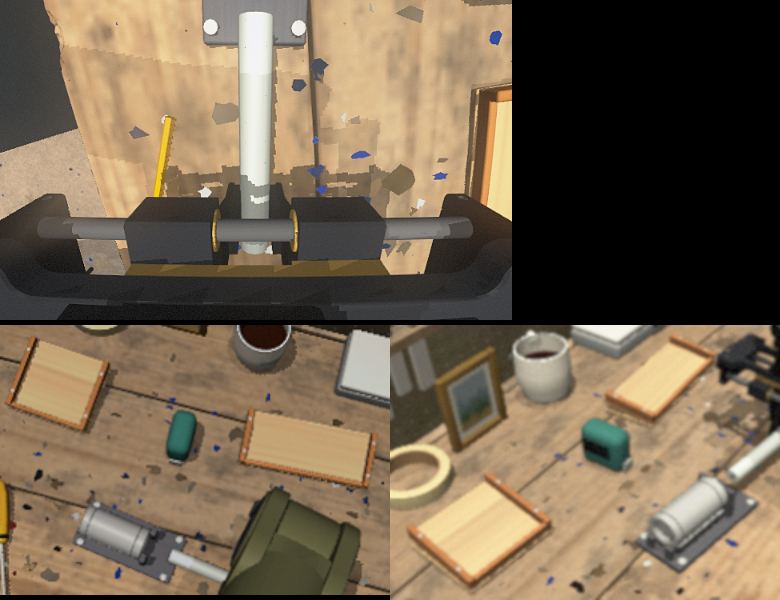

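The rod is fully out, held level, with its end at wrist pixel (319,15), and the sleeve is still in the cradle. The rod's middle is 40 mm ahead of the TCP along tool x. Carry it over the long rest.

Converted, -10.8 degrees is -0.06.

Request:
steer_hand --deltas '[{"tz":-0.03, "jaw":0}, {"tz":-0.06, "jaw":0}, {"ty":0.03, "tz":-0.07, "spin":-0.0167, "jaw":0}, {"ty":0.06, "tz":-0.07, "spin":-0.0333, "jaw":0}, {"ty":0.09, "tz":-0.07, "spin":-0.05, "jaw":0}, {"ty":0.12, "tz":-0.07, "spin":-0.06, "jaw":0}, {"ty":0.14, "tz":-0.07, "spin":-0.06, "jaw":0}, {"ty":0.14, "tz":-0.07, "spin":-0.06, "jaw":0}]'

```text
time_s: 5.13
tool_pos: [0.5606, -0.17, 0.118]
tool_rot: [179.8, -0.1, 94.1]
force: [-0.3, 0.4, -1.2]
grip_width: 0.0188
grasp_force: 45.0
```

```bash
python3 d.py l -12 -40 80
```

```text
shift [-0.0643  0.0616  0.0381] turn -0.07 t 5.13 grip 0.0188
now in frame mm [-73.7  24.3 118. ] [ 1.798e+02 -1.000e-01  9.410e+01] F [-0.3  0.4 -1.2]
```

Request:
steer_hand --deltas '[{"tx":-0.02, "ty":0.02, "tz":0.01, "jaw":0}, {"tx":-0.04, "ty":0.04, "tz":0.02, "jaw":0}, {"tx":-0.055, "ty":0.055, "tz":0.03, "jaw":0}, {"tx":-0.0643, "ty":0.0616, "tz":0.038, "jaw":0}, {"tx":-0.0643, "ty":0.0616, "tz":0.038, "jaw":0}, {"tx":-0.0643, "ty":0.0616, "tz":0.038, "jaw":0}, {"tx":-0.0643, "ty":0.0616, "tz":0.038, "jaw":0}, {"tx":-0.0643, "ty":0.0616, "tz":0.038, "jaw":0}]'

```text
time_s: 5.8
tool_pos: [0.6225, -0.2292, 0.0809]
tool_rot: [180.0, 0.0, 94.1]
force: [-0.8, -0.4, -0.6]
grip_width: 0.0187
grasp_force: 45.0
```

```bash
python3 d.py l -12 -40 40;python3 - <<'E'
from cell import env, camrig, job
import cv2,numpy as np
m=np.zeros((560,780,3),np.uint8)
m[:560,:780]=0
w=camrig.read_camera('wrist')['color'];s=camrig.read_camera('scene')['color'][100:220,240:400];
m[:280,:448]=cv2.resize(w,(448,280));m[280:560,:373]=cv2.resize(s,(373,280),interpolation=cv2.INTER_CUBIC)
t=camrig.read_camera('top')['color'][130:230,350:480];m[280:560,400:764]=cv2.resize(t,(364,280),interpolation=cv2.INTER_CUBIC)
cv2.imwrite('pics/m3.png',m)
E
```

```text
shift [-0.0008  0.0043  0.0409] turn -0.07 t 5.8 grip 0.0187
now in frame mm [-16.3 -39.2  80.9] [180.    0.   94.1] F [-0.8 -0.4 -0.6]
```

View pics/m3.png

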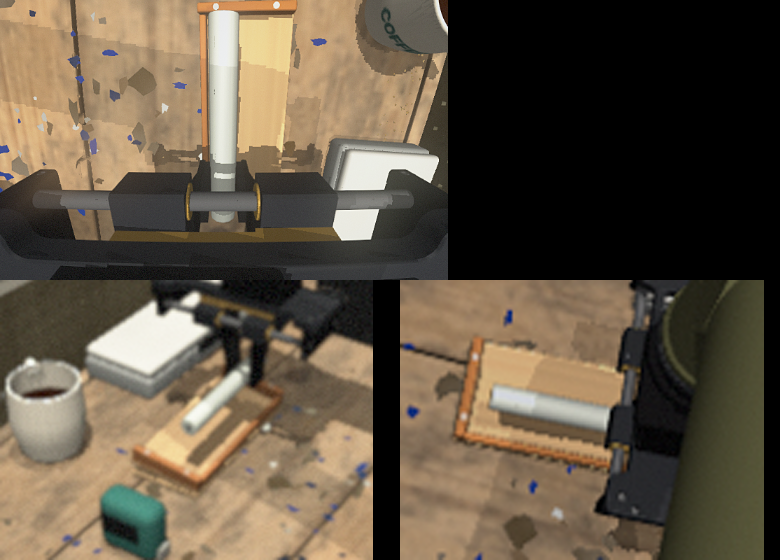

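The rod hangs level over the deck, parallel to the lip and inside the cheeks. Lower it.

Request:
steer_hand --deltas '[{"ty":0.004, "tz":0.015, "jaw":0}, {"ty":0.004, "tz":0.028, "jaw":0}, {"ty":0.004, "tz":0.036, "jaw":0}, {"ty":0.004, "tz":0.0405, "jaw":0}, {"ty":0.004, "tz":0.0405, "jaw":0}, {"ty":0.004, "tz":0.0405, "jaw":0}, {"ty":0.004, "tz":0.0405, "jaw":0}, {"ty":0.004, "tz":0.0405, "jaw":0}]'

```text
time_s: 6.62
tool_pos: [0.6271, -0.2303, 0.0401]
tool_rot: [180.0, 0.0, 94.1]
force: [-0.4, 1.1, -1.5]
grip_width: 0.0192
grasp_force: 45.0
```

```bash
python3 d.py l -12 -40 39
```

```text
shift [ 0.0006 -0.0002  0.0011] turn -0.15 t 6.62 grip 0.0192
now in frame mm [-11.8 -40.6  40.1] [180.    0.   94.1] F [-0.4  1.1 -1.5]
```

Request:
steer_hand --deltas '[{"tz":0.001, "jaw":0}, {"tz":0.001, "jaw":0}, {"tz":0.001, "jaw":0}]'

```text
time_s: 6.87
tool_pos: [0.6268, -0.2302, 0.0387]
tool_rot: [180.0, 0.0, 94.1]
force: [0.6, 0.3, -1.6]
grip_width: 0.0189
grasp_force: 45.0
```

Request:
steer_hand --deltas '[{"tz":0.001, "jaw":0}, {"tz":0.001, "jaw":0}, {"tz":0.001, "jaw":0}]'

```text
time_s: 7.12
tool_pos: [0.6266, -0.2302, 0.0375]
tool_rot: [-180.0, 0.0, 94.1]
force: [-0.3, 0.1, -1.9]
grip_width: 0.019
grasp_force: 45.0
```

Request:
steer_hand --deltas '[{"jaw":0.022}, {"jaw":0.025}, {"tz":-0.001, "jaw":0.028}, {"tz":-0.001, "jaw":0.03}, {"tz":-0.001, "jaw":0.03}, {"tz":-0.001, "jaw":0.03}]'

```text
time_s: 7.62
tool_pos: [0.6268, -0.2302, 0.0387]
tool_rot: [180.0, 0.0, 94.1]
force: [-1.0, 0.4, 0.5]
grip_width: 0.0298
grasp_force: 0.0
```

Request:
steer_hand --deltas '[{"tz":-0.004, "jaw":0.03}, {"tz":-0.008, "jaw":0.03}, {"tz":-0.015, "jaw":0.03}, {"tz":-0.025, "jaw":0.04}, {"tz":-0.04, "jaw":0.05}, {"tz":-0.07, "jaw":0.06}, {"tz":-0.1, "jaw":0.06}, {"tz":-0.1, "jaw":0.06}]'

```text
time_s: 8.28
tool_pos: [0.631, -0.2308, 0.1473]
tool_rot: [179.4, 0.3, 94.1]
force: [1.0, 0.1, 1.8]
grip_width: 0.0548
grasp_force: 0.0
```

```bash
python3 - <<'E'
from cell import env, camrig, job
import cv2,numpy as np
c=camrig.read_camera('wrist');w=c['color'];s=camrig.read_camera('scene')['color'][100:220,240:400]
m=np.zeros((560,780,3),np.uint8);m[:350,:560]=cv2.resize(w,(560,350));m[350:,:280]=cv2.resize(s,(280,210),interpolation=cv2.INTER_CUBIC)
t=camrig.read_camera('top')['color'][130:230,350:480];m[350:560,300:573]=cv2.resize(t,(273,210),interpolation=cv2.INTER_CUBIC)
cv2.imwrite('pics/m4.png',m)
np.savez('w4.npz',T=c['world_from_camera'])
E
python3 d.py c 0 0 160
```

```text
shift [ 0.2856 -0.1655 -0.0206] turn 10.86 t 8.43 grip 0.0587
now in frame mm [ 216.5 -249.3  140. ] [1.799e+02 1.000e-01 9.410e+01] F [ 0.3 -0.6 -0.6]
```

View pics/m4.png

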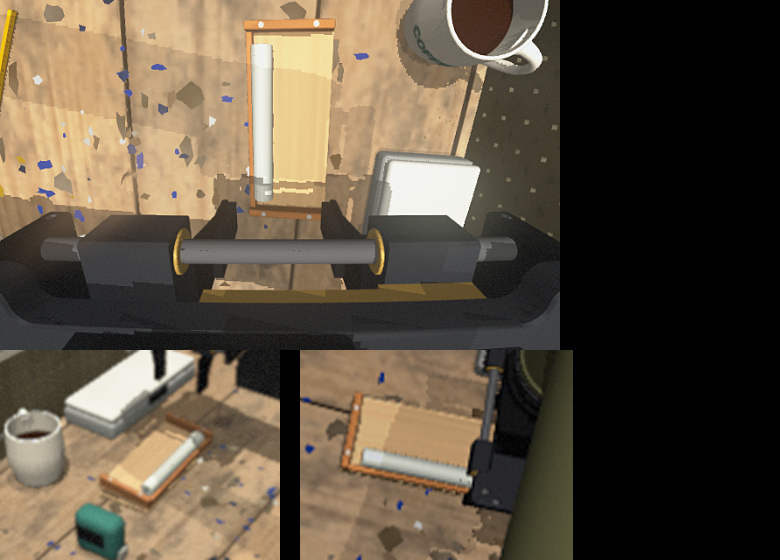

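The rod lies against the lip, parallel and about 2.5 mm off centre (wrist view: rod 44–199 between cheeks 30–208). Now the sleeve.

Converted, 10.9 degrees is 0.0606.

Request:
steer_hand --deltas '[{"tx":0.035, "ty":-0.02, "spin":0.0083, "jaw":0.07}, {"tx":0.07, "ty":-0.04, "spin":0.0167, "jaw":0.07}, {"tx":0.105, "ty":-0.06, "spin":0.025, "jaw":0.07}, {"tx":0.14, "ty":-0.08, "spin":0.0333, "jaw":0.07}, {"tx":0.175, "ty":-0.1, "spin":0.0444, "jaw":0.07}, {"tx":0.21, "ty":-0.12, "spin":0.0528, "jaw":0.07}, {"tx":0.245, "ty":-0.141, "spin":0.0606, "jaw":0.07}, {"tx":0.265, "ty":-0.154, "spin":0.0606, "jaw":0.07}]'

```text
time_s: 9.1
tool_pos: [0.4508, 0.0269, 0.1374]
tool_rot: [-179.8, 0.0, 83.3]
force: [0.2, -0.4, 0.1]
grip_width: 0.0702
grasp_force: 0.0
```

Request:
steer_hand --deltas '[{"jaw":0.07}, {"jaw":0.07}]'

```text
time_s: 9.27
tool_pos: [0.4533, 0.0238, 0.1381]
tool_rot: [-180.0, 0.1, 83.3]
force: [0.3, -0.8, -0.2]
grip_width: 0.0698
grasp_force: 0.0
```

```bash
python3 d.py c 0 0 100
```

```text
shift [ 0.0177 -0.0137  0.0381] turn 0.12 t 9.27 grip 0.0698
now in frame mm [ 13.7 -17.6 138.1] [-1.80e+02  1.00e-01  8.33e+01] F [ 0.3 -0.8 -0.2]
```

Request:
steer_hand --deltas '[{"tx":0.0177, "ty":-0.0137, "tz":0.02, "jaw":0.07}, {"tx":0.0177, "ty":-0.0137, "tz":0.038, "jaw":0.07}, {"tx":0.0177, "ty":-0.0137, "tz":0.038, "jaw":0.07}, {"tx":0.0177, "ty":-0.0137, "tz":0.038, "jaw":0.07}, {"tx":0.0177, "ty":-0.0137, "tz":0.038, "jaw":0.07}]'

```text
time_s: 9.68
tool_pos: [0.4438, 0.0415, 0.101]
tool_rot: [180.0, -0.0, 83.1]
force: [-0.4, -0.6, 0.5]
grip_width: 0.07
grasp_force: 0.0
```

```bash
python3 d.py c 0 0 48
```

```text
shift [ 0.0011 -0.0023  0.053 ] turn -0.14 t 9.68 grip 0.07
now in frame mm [  2.2  -1.2 101. ] [180.   -0.   83.1] F [-0.4 -0.6  0.5]
```

Request:
steer_hand --deltas '[{"tx":0.0011, "ty":-0.002, "tz":0.02, "jaw":0.07}, {"tx":0.0011, "ty":-0.002, "tz":0.035, "jaw":0.07}, {"tx":0.0011, "ty":-0.002, "tz":0.046, "jaw":0.07}, {"tx":0.0011, "ty":-0.002, "tz":0.053, "jaw":0.07}, {"tx":0.0011, "ty":-0.002, "tz":0.053, "jaw":0.07}, {"tx":0.0011, "ty":-0.002, "tz":0.053, "jaw":0.07}, {"tx":0.0011, "ty":-0.002, "tz":0.053, "jaw":0.07}]'

```text
time_s: 10.27
tool_pos: [0.4418, 0.0438, 0.0483]
tool_rot: [179.9, -0.0, 83.2]
force: [0.5, 0.3, -0.7]
grip_width: 0.0699
grasp_force: 0.0
```

```bash
python3 d.py c 0 0 48
```

```text
shift [-0.0009  0.      0.0003] turn -0.05 t 10.27 grip 0.0699
now in frame mm [-0.   0.9 48.3] [179.9  -0.   83.2] F [ 0.5  0.3 -0.7]
```

Request:
steer_hand --deltas '[{"jaw":0.04}, {"jaw":0.03}, {"jaw":0.03}, {"jaw":0.03}, {"jaw":0.03}, {"jaw":0.03}]' --squeeze 45

```text
time_s: 10.77
tool_pos: [0.4415, 0.0437, 0.0477]
tool_rot: [179.9, 0.0, 83.2]
force: [0.4, 0.1, 0.4]
grip_width: 0.0431
grasp_force: 45.0
```

Request:
steer_hand --deltas '[{"tz":-0.005, "jaw":0.03}, {"tz":-0.015, "jaw":0.03}, {"tz":-0.03, "jaw":0.03}, {"tz":-0.05, "jaw":0.03}, {"tz":-0.07, "jaw":0.03}, {"tz":-0.07, "jaw":0.03}, {"tz":-0.07, "jaw":0.03}]'

```text
time_s: 11.35
tool_pos: [0.4416, 0.0437, 0.1185]
tool_rot: [179.9, 0.0, 83.2]
force: [-0.3, -1.1, -2.9]
grip_width: 0.0436
grasp_force: 45.0
```

```bash
python3 d.py s -22 0 120
```

```text
shift [ 0.168   0.149  -0.0013] turn -2.88 t 11.35 grip 0.0436
now in frame mm [-179.2 -160.2  118.5] [179.9   0.   83.2] F [-0.3 -1.1 -2.9]
```

Converted, -2.9 degrees is -0.0161.

Request:
steer_hand --deltas '[{"tx":0.025, "ty":0.022, "jaw":0.03}, {"tx":0.05, "ty":0.044, "spin":-0.0056, "jaw":0.03}, {"tx":0.075, "ty":0.067, "spin":-0.0111, "jaw":0.03}, {"tx":0.1, "ty":0.089, "spin":-0.0161, "jaw":0.03}, {"tx":0.125, "ty":0.111, "spin":-0.0161, "jaw":0.03}, {"tx":0.15, "ty":0.133, "spin":-0.0161, "jaw":0.03}, {"tx":0.163, "ty":0.145, "spin":-0.0161, "jaw":0.03}, {"tx":0.168, "ty":0.149, "spin":-0.0161, "jaw":0.03}]'

```text
time_s: 12.02
tool_pos: [0.6092, 0.1957, 0.1151]
tool_rot: [-179.8, -0.1, 86.2]
force: [-0.5, 0.3, -2.4]
grip_width: 0.043
grasp_force: 45.0
```

Request:
steer_hand --deltas '[{"tz":0.01, "jaw":0.03}, {"tz":0.02, "jaw":0.03}, {"tz":0.03, "jaw":0.03}, {"tz":0.03, "jaw":0.03}, {"tz":0.03, "jaw":0.03}]'

```text
time_s: 12.43
tool_pos: [0.6076, 0.1912, 0.0861]
tool_rot: [-179.9, 0.1, 86.0]
force: [0.0, -0.1, -2.3]
grip_width: 0.0433
grasp_force: 45.0
```

```bash
python3 d.py s -22 0 50
```

```text
shift [0.0017 0.0019 0.0361] turn -0.03 t 12.43 grip 0.0433
now in frame mm [-23.8  -1.7  86.1] [-1.799e+02  1.000e-01  8.600e+01] F [ 0.  -0.1 -2.3]
```

Request:
steer_hand --deltas '[{"tx":0.0017, "ty":0.0019, "tz":0.015, "jaw":0.03}, {"tx":0.0017, "ty":0.0019, "tz":0.027, "jaw":0.03}, {"tx":0.0017, "ty":0.0019, "tz":0.034, "jaw":0.03}, {"tx":0.0017, "ty":0.0019, "tz":0.038, "jaw":0.03}, {"tx":0.0017, "ty":0.0019, "tz":0.038, "jaw":0.03}, {"tx":0.0017, "ty":0.0019, "tz":0.038, "jaw":0.03}, {"tx":0.0017, "ty":0.0019, "tz":0.038, "jaw":0.03}]'

```text
time_s: 13.02
tool_pos: [0.6113, 0.1948, 0.05]
tool_rot: [180.0, -0.0, 86.1]
force: [-0.8, 0.3, -2.5]
grip_width: 0.0435
grasp_force: 45.0
```

Request:
steer_hand --deltas '[{"tz":0.001, "jaw":0.03}, {"tz":0.001, "jaw":0.03}, {"tz":0.001, "jaw":0.03}]'

```text
time_s: 13.27
tool_pos: [0.6111, 0.1945, 0.0488]
tool_rot: [180.0, -0.0, 86.1]
force: [-0.2, 0.3, -3.2]
grip_width: 0.0434
grasp_force: 45.0
```

Request:
steer_hand --deltas '[{"tz":0.001, "jaw":0.03}, {"tz":0.001, "jaw":0.03}, {"tz":0.001, "jaw":0.03}]'

```text
time_s: 13.52
tool_pos: [0.6109, 0.1944, 0.0475]
tool_rot: [-180.0, 0.0, 86.1]
force: [-0.8, -0.5, -2.3]
grip_width: 0.0434
grasp_force: 45.0
```

```bash
python3 d.py s -22 0 45
```

```text
shift [-0.0018 -0.0012  0.0025] turn 0.02 t 13.52 grip 0.0434
now in frame mm [-20.8   1.8  47.5] [-180.     0.    86.1] F [-0.8 -0.5 -2.3]
```

Request:
steer_hand --deltas '[{"tz":0.001, "jaw":0.03}, {"tz":0.001, "jaw":0.03}, {"tz":0.001, "jaw":0.03}]'

```text
time_s: 13.77
tool_pos: [0.6109, 0.1944, 0.0464]
tool_rot: [-180.0, 0.0, 86.1]
force: [1.4, -0.2, -2.6]
grip_width: 0.0429
grasp_force: 45.0
```

Request:
steer_hand --deltas '[{"tz":0.001, "jaw":0.03}, {"tz":0.001, "jaw":0.03}, {"tz":0.001, "jaw":0.03}]'

```text
time_s: 14.02
tool_pos: [0.6109, 0.1944, 0.0454]
tool_rot: [-180.0, 0.0, 86.1]
force: [0.1, -0.5, -1.6]
grip_width: 0.0433
grasp_force: 45.0
```

Request:
steer_hand --deltas '[{"jaw":0.046}, {"jaw":0.048}, {"jaw":0.051}, {"jaw":0.054}, {"jaw":0.057}, {"jaw":0.06}, {"jaw":0.06}, {"jaw":0.06}]'

```text
time_s: 14.68
tool_pos: [0.611, 0.1945, 0.0456]
tool_rot: [180.0, 0.0, 86.1]
force: [0.1, 0.3, 0.1]
grip_width: 0.0596
grasp_force: 0.1
```

Request:
steer_hand --deltas '[{"tz":-0.004, "jaw":0.06}, {"tz":-0.01, "jaw":0.06}, {"tz":-0.02, "jaw":0.065}, {"tz":-0.035, "jaw":0.07}, {"tz":-0.06, "jaw":0.07}, {"tz":-0.1, "jaw":0.07}, {"tz":-0.14, "jaw":0.07}, {"tz":-0.15, "jaw":0.07}]'

```text
time_s: 15.35
tool_pos: [0.6138, 0.1967, 0.2045]
tool_rot: [179.4, -0.2, 86.1]
force: [0.5, 0.9, 0.6]
grip_width: 0.0698
grasp_force: 0.0
```

Request:
steer_hand --deltas '[{"ty":-0.03, "jaw":0.07}, {"ty":-0.06, "jaw":0.07}, {"ty":-0.09, "jaw":0.07}, {"ty":-0.12, "jaw":0.07}, {"ty":-0.14, "jaw":0.07}, {"ty":-0.14, "jaw":0.07}, {"ty":-0.14, "jaw":0.07}, {"ty":-0.14, "jaw":0.07}]'

```text
time_s: 16.02
tool_pos: [0.4724, 0.2039, 0.1967]
tool_rot: [179.8, 0.0, 86.0]
force: [-0.5, -0.2, -0.9]
grip_width: 0.0701
grasp_force: 0.0
```

```bash
python3 - <<'E'
from cell import env, camrig, job
import cv2,numpy as np
m=np.zeros((560,780,3),np.uint8)
t=camrig.read_camera('top')['color'];m[:280,:364]=cv2.resize(t[90:190,190:320],(364,280),interpolation=cv2.INTER_CUBIC)
m[:280,390:754]=cv2.resize(t[130:230,350:480],(364,280),interpolation=cv2.INTER_CUBIC)
s=camrig.read_camera('scene')['color'];m[280:,:366]=cv2.resize(s[130:300,170:392],(366,280),interpolation=cv2.INTER_CUBIC)
m[280:,390:]=cv2.resize(camrig.read_camera('wrist')['color'],(390,280));cv2.imwrite('pics/m5.png',m)
E
```

View pics/m5.png

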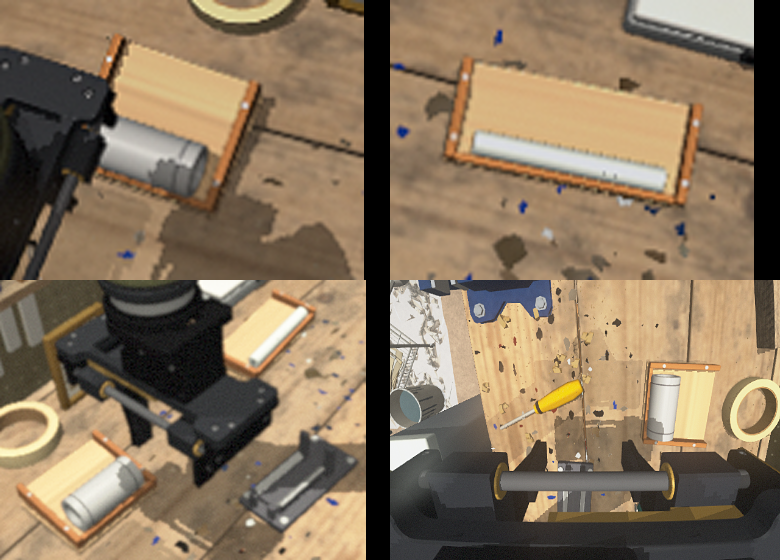

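The final views show the rod against its lip, centred and parallel (top-right panel, (473,140)–(665,178)). The sleeve lies against its lip between the cheeks (wrist panel, (663,407)), and the tape and screwdriver are untouched. I'll let it settle, then hand in.

Request:
steer_hand --deltas '[{"jaw":0.07}, {"jaw":0.07}, {"jaw":0.07}, {"jaw":0.07}, {"jaw":0.07}, {"jaw":0.07}, {"jaw":0.07}, {"jaw":0.07}]'

```text
time_s: 16.83
tool_pos: [0.4713, 0.2041, 0.1955]
tool_rot: [180.0, 0.0, 86.1]
force: [0.5, -0.3, -0.3]
grip_width: 0.0702
grasp_force: 0.0
```

```bash
python3 -c "
from cell import env, camrig, job
print(job.sign_off())"
```

```text
the job is handed in; nothing more can be done
None
```

I handed the job in at about 17 s: in the last pictures the rod lies against the lip of the long rest and the sleeve against the lip of the short rest, both released, with the tape measure and screwdriver not touched; `job.sign_off()` printed no verdict.

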